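# Put the next source on the wall display

### The arm

A 6-joint arm with a two-finger parallel gripper is mounted at the origin on the work surface. World frame = base frame: x ahead of the robot, y to its left, z up, the work surface at z = 0. Lengths are in m, angles in rad, forces in N, time in s.
With the tool pointing down it reaches from about 0.375 to 0.9 m from the base axis. Payload 3.1 kg.
Tool frame: the origin (TCP) lies midway between the tips of the shut fingers; the grasp point (between the pads) lies 19 mm behind it; z points along the fingers, y is the line along which they close (so a half turn about z gives the same grasp; the last joint's range is limited). The gripper opens to 85 mm and grips with 20 to 120 N. Pads are 22 mm wide; open, the fingers measure 114 mm over their backs; the gripper's body (76 mm by 85 mm) begins 54 mm behind the grasp point. The pads swing forward as they close: fully open they stand 13 mm farther back than shut.
Start: joints at [1.099, 0.527, 1.433, -0, 1.181, -0.178], TCP at [0.18, 0.598, 0.231] pointing down, gripper open.
Joint ranges: [-3.08, 3.08], [-0.75, 2.2], [0.22, 2.44], [-1.43, 4.57], [0, 2.65], [-2.85, 2.85]. Speed limits (rad/s): [2.79, 2.79, 3.14, 3.14, 3.14, 3.14].

### API

Orientations are given as a unit quaternion [x, y, z, w].
In Python, from station import manip gives the robot as it stands.
- The arm moves only by the tool step_arm, never from a script. Its argument "targets" is text: rows parted by semicolons, each of 4 numbers parted by spaces: the shift along the tool's x, y, z in mm, then the turn about the tool's z in degrees. A call has 1 to 12 rows; each row is the pose to reach, as a shift and turn from the pose commanded when the call began, along the tool's axes at that moment; what a row does not reach only later rows make up. A row lasts 1/10 s, in which the tool goes at most 50 mm and 8.59 degrees, less where a joint would pass 70% of its speed; a pose out of reach is approached as far as the arm can. A call with a gripper value outside its range is refused whole. "gripper" is the closure, from 0 (fully open) to 1 (shut), set as the call begins (left out, the last holds). The fingers move at their own pace and stop on an object; "squeeze" is the grip in N (left out, the last holds). Time passes only in rows, so rows that repeat a pose let the fingers close. It gives the time, the measured TCP pose, the force, the opening and the grip force at its end, in the units of the state.
- manip.sense(): the state, without advancing time (a new reading comes with each control period).
- manip.snapshot(name): name is "side" or "top" or "wrist"; returns the picture (480x640x3 uint8, red, green, blue); there is no depth.
- manip.get_calibration(name): a dict with "fov_y" (degrees; the focal length in pixels is half the picture's height over the tangent of half this angle, whatever the lens; pixels are square), "cx", "cy" (the principal point, pixels), "extrinsics" (4x4, takes a point from camera to world coordinates); the wrist camera has in their place "tool_from_camera" (4x4, takes a point from camera to tool coordinates, whose origin is the TCP and whose axes are the flange's). Camera axes: x right, y down, z forward; pixel columns grow to the right and rows downward; lengths in m; the calibration is good to about 2 mm. A picture is of the moment at which its call begins: read the wrist's pose just before it. get_calibration takes no time and is no camera call.
- manip.sign_off(): hands the job in; it is judged then, once.
Trained networks look in the newest picture that a camera, given by its name, has taken for a name from the list of things; names that differ only in an ending like _2 or _b are one class to them, and where a whole thing is asked for, a point or a joint stands for the part that bears it (a point fixed in the world has none). Each returns a list of dicts, best first, with "p" (0 to 1); they miss things now and then, are a little off and sometimes report something else, mostly with a low value. They report only what shows in the picture. A call takes as long as a camera call.
- manip.recognise(camera, query): "position" ([column, row] in pixels, amid what is visible of it).
- manip.masks_of(camera, query): "pixels" (480x640 bool, what is visible of it) and "position" ([column, row] in pixels, amid what is visible of it).
- manip.mark_of(camera, query): "position" ([column, row] in pixels: a listed point, or the origin of a listed thing).
The state is a dict: "t": time; "q": joint angles; "qd": joint speeds; "tau": joint torques, N m; "tcp_pos": TCP position; "tool_rot": TCP orientation; "force": force on the tool from outside, world axes, zero at the start; "ft_torque": the same for the moment, N m; "finger_gap": opening from 0.0 (shut) to 1.0 (fully open); "gripper_force": force on a finger pad.
Only numpy, scipy, OpenCV 4.12 (cv2) and the standard library are available. Lean on these libraries where they do the work, as an engineer would, in place of code of your own. Each camera call takes 0.05 s, during which the arm holds its last target. There are 200 camera calls.

### The job

Switch the wall display to the next source on the desk console: stroke the knurled rim of the big selector knob from the side with a light fingertip until the knob clicks home one mark further clockwise (seen from above), never taking it between the fingers or pressing on its top. Then press the large square key in front of it fully down and let it come up again. Leave the console's other knobs and keys, and everything else on the desk, as they are.

Things in the scene. Friction and masses are not known exactly. Their poses are not given: they have to be found in the camera images.
- console: dark wedge console, 200 mm deep, 292 wide; fixed. Origin: centre of its underside; x to its rear, y to the operator's left. The panel tilts 7 degrees towards the operator: 42 mm high at its middle, 30 front, 54 rear. In the panel plane from the middle (rear, left), mm: selector (20, 55), square key (-58, 55), level knobs (12, -45), (12, -100), round keys (-58, -45), (-58, -100)
- selector (a joint): selector angle, rad, growing clockwise from above. A sprung ball holds it at six marks: 0, 0.524, 1.047, 1.571, 2.094, 2.618. Starts at the 2nd or 3rd; move it on by exactly one (within 0.09). Needs about 0.035 N m (1.3 N at the rim); past half way it jumps into the next mark by itself, before that it springs back. A fingertip pressed sideways on the rim with 4 to 10 N drives it
- selector_top (a point): centre of the top face of the selector, a turned aluminium knob 56 mm in diameter with an upright straight-knurled rim; the top is 25 mm above the panel, the rim begins 3 mm above it. z is the knob's axis, square to the panel (7 degrees from vertical, towards the operator); x and y turn with the knob, x to the console's rear at joint value 0
- selector_pointer (a point): point on the black pointer line on the knob's top, 22 mm from the axis. At joint value 0 it points 75 degrees to the left of the console's rear direction. Six white marks on the panel round the knob show where it clicks
- take_key (a joint): travel of the large square key in m: 0 up, 0.004 fully down; about 1.2 N to start, 4 N at the bottom; springs up when let go. Down counts from 0.003. Press it only when the selector stands at its new mark
- take_key_top (a point): centre of the top of the large square key: grey plastic, 24 mm square, 7.5 mm proud of the panel when up, in front of the selector (nearer the operator); moves square to the panel. z points out of the panel
- round_key_a (a joint): small round grey key, 15 mm in diameter, 6 mm proud, at the console's right front; travel in m, 0 up. Not to be pressed.
- round_key_b (a joint): the same, the rightmost one. Not to be pressed.
- level_a_mark (a point): white mark on a small black level knob (21 mm in diameter, 17 mm high), 8 mm off that knob's axis. Not to be turned.
- level_b_mark (a point): the same on the second small level knob, the rightmost one. Not to be turned.
- paint_pail: red plastic painter's pail, 96 mm in diameter, 75 mm high, with a brush standing in it up to 200 mm high; loose, right of the console. Origin: centre of its underside.
- tape_roll: blue roll of masking tape lying flat, 96 mm in diameter, 24 mm high; loose, left of the console. Origin: centre of its underside.
- mug: white mug, 80 mm in diameter, 92 mm high; loose, right of the console. Origin: centre of its underside.
- remote: black handheld remote control lying flat, 45 x 150 x 18 mm (long along its y); loose, in front of the console. Origin: centre of its underside.
- screwdriver: screwdriver lying flat, 190 mm long along its x, 26 mm thick; loose, behind the console. Origin: centre of its underside.
- wall_plate: white wall plate lying flat, 70 x 115 x 7 mm; loose, behind the console. Origin: centre of its underside.
- tape_measure: yellow tape measure, 70 x 34 x 62 mm; loose, left of the console. Origin: centre of its underside.

How it is judged:
By the outcome, as a careful person would: the job done as asked, in the order asked, and still so for the second after the job is handed in, with the robot touching nothing.
It also fails if it takes over 42 s, if anything falls off the work surface, if the arm or the gripper's body presses on something with over 40 N, if the wrist force passes 120 N, or if a joint passes its speed limit or range.

## Working session

There is one attempt and no reset: what is moved stays moved. The work goes in short steps, Python scripts to look and compute and a tool call to move; the robot and the scene stay as the last step left them, time stands still between calls to the robot, and variables do not carry over. Pictures are saved under pics/ and viewed, at most 10 in all, crops included, and the job is handed in when it is done.

Besides the shell and the picture viewer there is one more tool, called after "Emit:" as name(argument=value, ...), one argument or row to a line, values as JSON. step_arm: Moves the arm, as the interface text tells. Its arguments: {"type":"object","properties":{"targets":{"type":"string"},"gripper":{"type":"number"},"squeeze":{"type":"number"}},"required":["targets"]}

```bash
mkdir -p pics
cat > h.py <<'E'
import numpy as np,cv2
from station import manip
from scipy.spatial.transform import Rotation as R
def cam(n,s=None):
    c=manip.get_calibration(n)
    if n=='wrist':
        T=np.eye(4);T[:3,:3]=R.from_quat(s['tool_rot']).as_matrix();T[:3,3]=s['tcp_pos']
        E=T@np.array(c['tool_from_camera'])
    else:E=np.array(c['extrinsics'])
    return E,240/np.tan(np.radians(c['fov_y'])/2),c['cx'],c['cy']
def ray(C,p):
    E,f,cx,cy=C;d=E[:3,:3]@np.array([(p[0]-cx)/f,(p[1]-cy)/f,1]);return E[:3,3],d
def proj(C,X):
    E,f,cx,cy=C;x=E[:3,:3].T@(np.array(X)-E[:3,3]);return np.array([cx+f*x[0]/x[2],cy+f*x[1]/x[2]])
def atz(C,p,z):
    o,d=ray(C,p);return o+d*(z-o[2])/d[2]
E
python3 - <<'E'
from h import *
s=manip.sense();print({k:np.round(v,3) for k,v in s.items()})
for n in ['top','side']:
    im=manip.snapshot(n);cv2.imwrite(f'pics/{n}0.png',im[:,:,::-1])
    C=cam(n);print(n,C[0].round(3).tolist(),C[1:])
    for q in ['console','selector_top','selector_pointer','take_key_top','level_a_mark','paint_pail','mug','tape_roll','tape_measure','remote']:
        print(q,[(np.round(r['position'],1).tolist(),round(r['p'],2)) for r in manip.mark_of(n,q)][:3])
E
```

```text
{'t': np.float64(0.0), 'q': array([ 1.1  ,  0.528,  1.434, -0.   ,  1.181, -0.179]), 'qd': array([-0.   , -0.   , -0.001, -0.   , -0.002,  0.   ]), 'tau': array([-1.0000e-03, -4.4234e+01, -1.7802e+01, -0.0000e+00,  8.0000e-03,
        0.0000e+00]), 'tcp_pos': array([0.18 , 0.598, 0.23 ]), 'tool_rot': array([ 0.146,  0.989, -0.001, -0.   ]), 'force': array([ 0.078, -0.201, -0.552]), 'ft_torque': array([-0.008,  0.017,  0.018]), 'gripper_force': np.float64(0.0), 'finger_gap': np.float64(1.002)}
top [[-0.019, -0.996, 0.091, 0.499], [-1.0, 0.018, -0.018, 0.018], [0.016, -0.092, -0.996, 0.888], [0.0, 0.0, 0.0, 1.0]] (np.float64(461.68570789577257), 321.2807118375187, 237.8559996232483)
console [([379.2, 276.1], 0.56)]
selector_top [([358.3, 266.8], 0.68)]
selector_pointer [([351.4, 259.3], 0.65)]
take_key_top [([356.5, 307.9], 0.48), ([354.4, 266.4], 0.23)]
level_a_mark [([408.2, 263.9], 0.58)]
paint_pail [([523.9, 305.6], 0.83)]
mug [([518.9, 223.3], 0.86), ([264.5, 329.8], 0.38), ([409.9, 266.1], 0.25)]
tape_roll [([268.0, 329.0], 0.7)]
tape_measure [([263.7, 327.7], 0.84)]
remote [([419.9, 354.6], 0.6)]
side [[0.727, -0.38, 0.572, 0.055], [-0.686, -0.421, 0.593, -0.539], [0.016, -0.824, -0.567, 0.606], [0.0, 0.0, 0.0, 1.0]] (np.float64(456.72143836972003), 321.09792310107787, 245.4423322284197)
console [([340.3, 323.1], 0.75)]
selector_top [([323.8, 278.3], 0.73)]
selector_pointer [([329.5, 266.9], 0.78)]
take_key_top [([290.6, 306.3], 0.64)]
level_a_mark [([358.8, 306.6], 0.5), ([441.5, 439.6], 0.4), ([491.5, 379.2], 0.2)]
paint_pail [([440.2, 441.6], 0.76)]
mug [([493.8, 381.0], 0.7)]
tape_roll [([271.7, 260.0], 0.71), ([329.2, 269.0], 0.49)]
tape_measure [([228.8, 289.3], 0.65)]
remote [([296.8, 392.5], 0.62)]
```

View pics/top0.png

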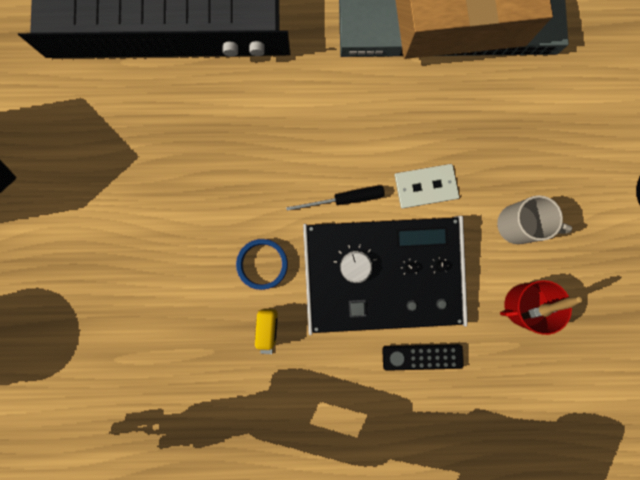

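View pics/side0.png

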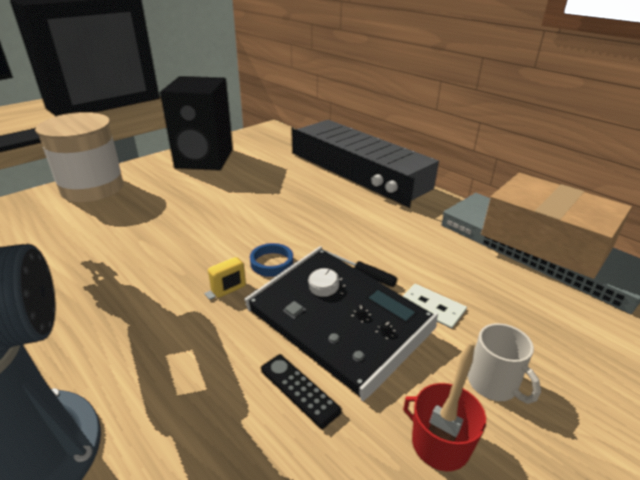

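The top view shows the white knob at about (355,267), the square key at (357,308) and the pointer line running up from the knob centre. In the side view the console's left side is free. I'll fit the console pose now.

```bash
cat >> h.py <<'E'
t7=np.radians(7)
def con(p,rear,left,h=0):
    # p=x,y,yaw ; panel coords -> world
    ux=np.array([np.cos(t7),0,np.sin(t7)]);n=np.array([-np.sin(t7),0,np.cos(t7)])
    v=np.array([0,0,.042])+ux*rear+np.array([0,left,0])+n*h
    return R.from_euler('z',p[2]).apply(v)+[p[0],p[1],0]
E
python3 - <<'E'
from h import *
from scipy.optimize import least_squares
T=cam('top');S=cam('side')
def qpt(p,th,r=.022):
    a=np.radians(75)-th;return con(p,.02+r*np.cos(a),.055+r*np.sin(a),.025)
obs=[(T,(.02,.055,.025),(356.5,267)),(T,(-.058,.055,.0075),(356.5,308.5)),(S,(.02,.055,.025),(323.8,278.3)),(S,(-.058,.055,.0075),(291.5,307)),
(T,(-.058,-.045,.006),(411.5,306)),(T,(-.058,-.1,.006),(441.5,304))]
f=lambda p:np.concatenate([proj(C,con(p,*a))-o for C,a,o in obs])
r=least_squares(f,[.45,-.1,0]);print(r.x,f(r.x).round(1))
p=r.x
print('sel',con(p,.02,.055,.025),'key',con(p,-.058,.055,.0075))
for i in range(1,4):print(i,proj(T,qpt(p,i*.5236)),proj(S,qpt(p,i*.5236)))
s=manip.sense();M=R.from_quat(s['tool_rot']).as_matrix();print(M.round(3))
print(manip.get_calibration('wrist'))
E
```

```text
[ 0.50697657 -0.11294544  0.01593415] [-0.  -1.   0.4 -0.6 -1.7  0.1  0.6  0.8 -0.  -0.2 -0.   0.7]
sel [ 0.52290228 -0.05768468  0.06925104] key [ 0.44762595 -0.05888424  0.04237567]
1 [347.4363551  257.53785951] [322.17842802 270.47170655]
2 [352.89266563 254.14041259] [327.9185624  271.25704462]
3 [359.30553991 253.92073266] [332.16894796 273.95482935]
[[-0.957  0.289  0.   ]
 [ 0.289  0.957 -0.   ]
 [-0.    -0.    -1.   ]]
{'fov_y': 67.51171834480863, 'cx': 316.37846883029266, 'cy': 236.50621900426546, 'tool_from_camera': array([[-8.99093014e-04, -9.49256524e-01, -3.14501580e-01,
         8.06599275e-02],
       [ 9.99999575e-01, -7.90007739e-04, -4.74314411e-04,
        -1.15075133e-03],
       [ 2.01787366e-04, -3.14501873e-01,  9.49256831e-01,
        -1.42336920e-01],
       [ 0.00000000e+00,  0.00000000e+00,  0.00000000e+00,
         1.00000000e+00]])}
```

Emit:
step_arm(
  targets="-250 -238 0 36; -250 -238 0 36; -250 -238 0 36; -250 -238 0 36; -250 -238 0 36; -250 -238 0 36; -250 -238 0 36; -501 -477 80 72.3; -501 -477 80 72.3; -501 -477 80 72.3; -501 -477 80 72.3; -501 -477 80 72.3",
  gripper=1,
  squeeze=20,
)

```text
t: 2.3
tcp_pos: [0.4725, 0.0847, 0.175]
tool_rot: [0.703, 0.712, 0.0, 0.0]
force: [1.5, 1.0, -0.1]
finger_gap: -0.004
gripper_force: 0.0
```

Emit:
step_arm(
  targets="-89 48 25 0; -89 48 25 0; -89 48 25 0; -89 48 25 0; -89 48 25 0",
)

```text
t: 2.8
tcp_pos: [0.5198, -0.0007, 0.1501]
tool_rot: [0.701, 0.713, -0.0, -0.001]
force: [-0.6, -0.0, -0.6]
finger_gap: 0.002
gripper_force: 0.0
```

Run:
```python
from h import *
from scipy.optimize import least_squares
s=manip.sense();im=manip.snapshot('wrist');cv2.imwrite('pics/w0.png',im[:,:,::-1])
C=cam('wrist',s);print(s['tcp_pos'],s['tool_rot'],s['force'],s['ft_torque'])
p=[.50698,-.11295,.01593]
print(proj(C,con(p,.02,.055,.025)),proj(C,con(p,-.058,.055,.0075)))
for q in ['selector_top','selector_pointer','take_key_top','level_a_mark']:
    print(q,[(np.round(r['position'],1).tolist(),round(r['p'],2)) for r in manip.mark_of('wrist',q)][:3])
for i in range(1,4):
    a=np.radians(75)-i*.5236;print(i,proj(C,con(p,.02+.022*np.cos(a),.055+.022*np.sin(a),.025)))
```

```text
[ 0.51984686 -0.00073053  0.15009089] [ 7.01282184e-01  7.12883339e-01 -2.73802670e-04 -7.53682859e-04] [-0.58474769 -0.03494905 -0.56921153] [-0.00565729  0.02527212  0.00117262]
[320.04829068 320.44863346] [223.33629474 301.98322688]
selector_top []
selector_pointer []
take_key_top [([222.9, 303.3], 0.81)]
level_a_mark [([322.4, 416.8], 0.88), ([352.1, 315.7], 0.56)]
1 [342.48458388 302.19618326]
2 [350.33757168 315.29441653]
3 [349.8667044  329.46809642]
```

View pics/w0.png

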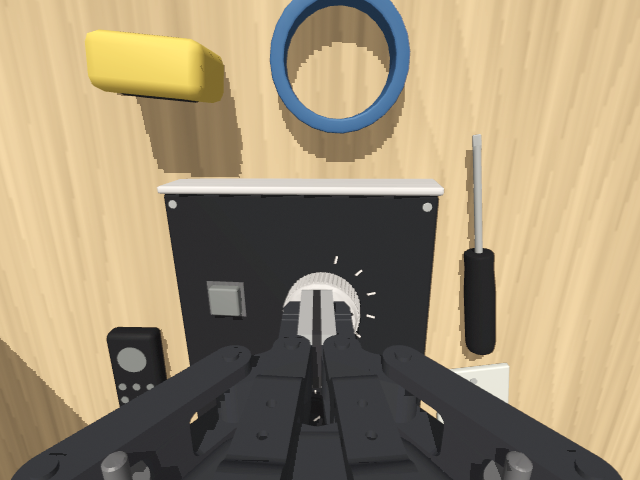

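The wrist view shows the shut fingers over the knob, with its rim at (322,275), the square key at (226,300) and the panel left of the knob free. The fit agrees with it to about 1 px, and the pointer stands at the 3rd mark. Next I go down beside the rim.

Emit:
step_arm(
  targets="-8 -3 30 0; -8 -3 60 0; -8 -3 80 0; -8 -3 90 0; -8 -3 96 0; -8 -3 96 0; -8 -3 96 0",
)

```text
t: 3.75
tcp_pos: [0.5186, -0.0096, 0.0548]
tool_rot: [0.701, 0.713, 0.0, 0.001]
force: [0.5, -1.4, -0.2]
finger_gap: -0.003
gripper_force: 0.0
```

Run:
```python
from h import *
s=manip.sense();print(s['tcp_pos'].round(4),s['force'].round(2),s['ft_torque'].round(3))
```

```text
[ 0.5186 -0.0096  0.0548] [ 0.53 -1.4  -0.15] [-0.005  0.009 -0.013]
```

Emit:
step_arm(
  targets="-3 -2 0 0; -6 -2 0 0; -6 -2 0 0",
)

```text
t: 4.05
tcp_pos: [0.5165, -0.0162, 0.0546]
tool_rot: [0.702, 0.713, 0.0, 0.001]
force: [-0.0, -0.6, -0.1]
finger_gap: 0.003
gripper_force: 0.0
```

Emit:
step_arm(
  targets="-1 0 0 0; -1 0 0 0",
)

```text
t: 4.25
tcp_pos: [0.5162, -0.0169, 0.0542]
tool_rot: [0.701, 0.713, 0.0, 0.0]
force: [1.1, 0.1, -0.7]
finger_gap: -0.003
gripper_force: 0.0
```

Emit:
step_arm(
  targets="-1 0 0 0; -1 0 0 0",
)

```text
t: 4.45
tcp_pos: [0.516, -0.0172, 0.0541]
tool_rot: [0.702, 0.713, 0.0, -0.0]
force: [1.1, 3.3, 1.8]
finger_gap: 0.002
gripper_force: 1.5
```

Emit:
step_arm(
  targets="-0.5 0 0 0; -0.5 0 0 0",
)

```text
t: 4.65
tcp_pos: [0.5159, -0.0173, 0.0542]
tool_rot: [0.702, 0.713, 0.0, -0.001]
force: [0.0, 5.4, 0.8]
finger_gap: 0.006
gripper_force: 2.6
```

Emit:
step_arm(
  targets="-0.3 2 0 0; -0.3 4 0 0; -0.3 6 0 0; -0.3 6 0 0",
)

```text
t: 5.05
tcp_pos: [0.5211, -0.0171, 0.0544]
tool_rot: [0.702, 0.713, -0.0, -0.001]
force: [-1.4, 5.9, 4.2]
finger_gap: 0.003
gripper_force: 2.9
```

Run:
```python
from h import *
s=manip.sense();print(s['tcp_pos'].round(4),s['force'].round(2),s['ft_torque'].round(3))
im=manip.snapshot('top');cv2.imwrite('pics/t1.png',cv2.resize(im[200:350,290:470,::-1],None,fx=4,fy=4))
```

```text
[ 0.5211 -0.0171  0.0544] [-1.36  5.89  4.21] [0.843 0.232 0.034]
```

View pics/t1.png

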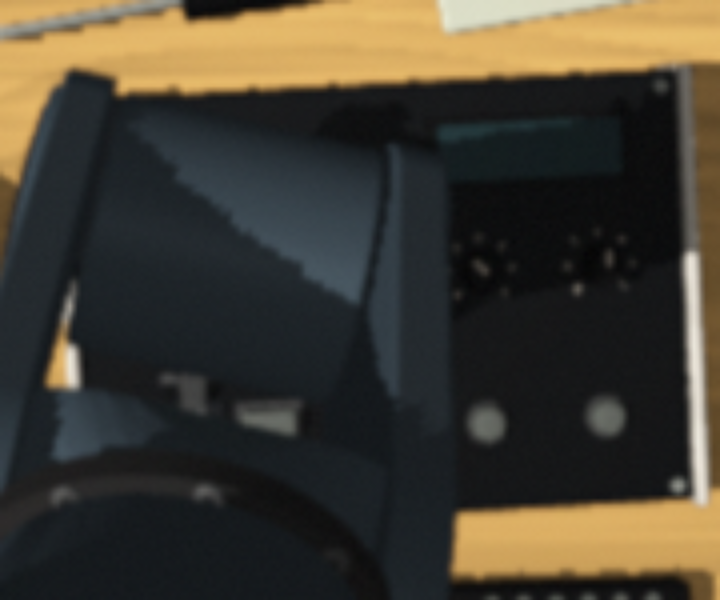

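The arm hides the knob in the top view; the level knobs and round keys look undisturbed. The x force of -1.4 N shows the knob resisting, so I continue the stroke.

Emit:
step_arm(
  targets="-0.3 2 -0.5 0; -0.3 4 -0.8 0; -0.3 6 -1 0",
)

```text
t: 5.4
tcp_pos: [0.5272, -0.0171, 0.0551]
tool_rot: [0.702, 0.713, 0.0, -0.001]
force: [-0.5, 7.0, 3.9]
finger_gap: 0.003
gripper_force: 3.4
```

Emit:
step_arm(
  targets="0 2 -0.2 0; 0 2 -0.2 0",
)

```text
t: 5.6
tcp_pos: [0.5305, -0.0172, 0.0555]
tool_rot: [0.702, 0.712, 0.001, -0.0]
force: [0.3, 7.4, 3.8]
finger_gap: 0.004
gripper_force: 3.6
```

Run:
```python
from h import *
s=manip.sense();print(s['tcp_pos'].round(4),s['force'].round(2),s['ft_torque'].round(3))
im=manip.snapshot('side');cv2.imwrite('pics/s1.png',cv2.resize(im[220:340,240:400,::-1],None,fx=4,fy=4))
```

```text
[ 0.5305 -0.0172  0.0555] [0.31 7.39 3.76] [ 1.133 -0.144 -0.023]
```

View pics/s1.png

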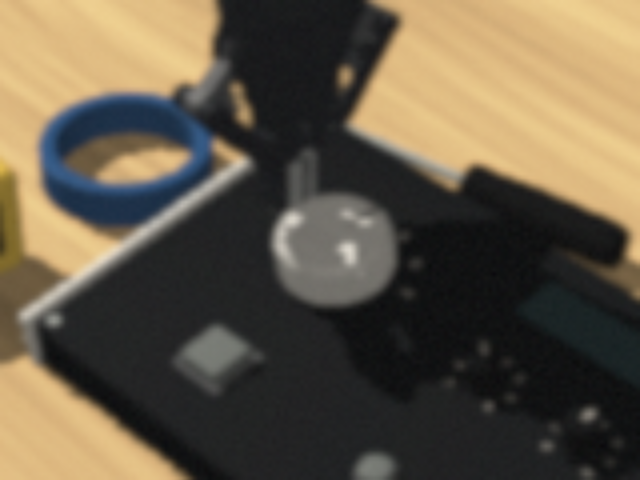

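The side view shows the knob at crop (335,250) with the finger at its left and everything else untouched. The x force has changed sign, so the knob is past the crest, and 14.4 mm of travel is about one mark. I'll back straight off and look.

Emit:
step_arm(
  targets="3 0 0 0; 10 0 0 0; 14 0 -20 0; 14 0 -60 0; 14 0 -100 0; 60 0 -130 0; 110 0 -130 0; 110 0 -130 0; 110 0 -130 0; 110 0 -130 0",
)

```text
t: 6.65
tcp_pos: [0.528, 0.0908, 0.1847]
tool_rot: [0.701, 0.713, -0.001, -0.0]
force: [0.5, -0.3, -0.8]
finger_gap: -0.001
gripper_force: 0.0
```

Run:
```python
from h import *
s=manip.sense();C=cam('wrist',s);print(s['tcp_pos'].round(4),s['force'].round(2))
p=[.50698,-.11295,.01593]
ims=[]
for n in ['wrist','side','top']:
    im=manip.snapshot(n);c=C if n=='wrist' else cam(n)
    o=proj(c,con(p,.02,.055,.025));u,v=np.clip(o.astype(int),40,[600,440])
    ims.append(cv2.resize(im[v-40:v+40,u-40:u+40,::-1],(266,266),interpolation=cv2.INTER_CUBIC))
    print(n,o.round(1),[(np.round(r['position'],1).tolist(),round(r['p'],2)) for r in manip.mark_of(n,'selector_pointer')[:2]],[(np.round(r['position'],1).tolist(),round(r['p'],2)) for r in manip.mark_of(n,'selector_top')[:2]])
    for i in range(2,5):
        a=np.radians(75)-i*.5236;print(i,proj(c,con(p,.02+.022*np.cos(a),.055+.022*np.sin(a),.025)))
cv2.imwrite('pics/c1.png',np.hstack(ims))
```

```text
[0.528  0.0908 0.1847] [ 0.52 -0.33 -0.78]
wrist [308.5 390. ] [([334.8, 396.1], 0.69)] [([307.2, 389.8], 0.78)]
2 [332.66490335 386.81838059]
3 [332.48514982 397.39861791]
4 [325.95025853 405.77063092]
side [322.1 278.4] [([336.6, 269.7], 0.83)] [([322.2, 276.7], 0.57)]
2 [327.92166882 271.25737103]
3 [332.17206409 273.95517097]
4 [333.78931459 277.90036722]
top [356.5 266. ] [([361.1, 256.4], 0.7)] [([355.1, 265.6], 0.91)]
2 [352.8952665  254.13828466]
3 [359.30813794 253.91863207]
4 [364.95538191 256.93340587]
```

View pics/c1.png

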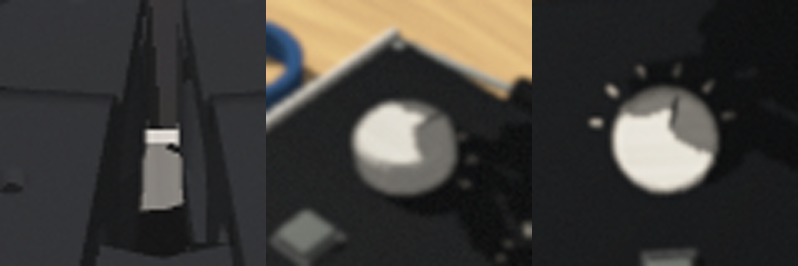

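The top crop shows the pointer at the 4th mark, (677,70), one further clockwise. The other parts look unchanged, so now the key: I'll move over it with the tool turned 90° and the narrow side towards the knob.

Emit:
step_arm(
  targets="-50 -28 0 -8.5; -100 -56 0 -17; -148 -83 0 -25.5; -148 -83 0 -34; -148 -83 20 -42.5; -148 -83 30 -51; -148 -83 40 -59.5; -148 -83 60 -68; -148 -83 80 -76.5; -148 -83 100 -85; -148 -83 110 -90; -148 -83 110 -90",
)

```text
t: 8.3
tcp_pos: [0.4471, -0.0578, 0.0741]
tool_rot: [-0.008, 1.0, 0.001, -0.001]
force: [1.2, -0.1, 0.5]
finger_gap: 0.0
gripper_force: 0.0
```

Run:
```python
from h import *
s=manip.sense();M=R.from_quat(s['tool_rot']).as_matrix();print(s['tcp_pos'].round(4),s['force'].round(2))
print((M.T@(np.array([.4476,-.0588,.0424])-s['tcp_pos'])*1000).round(1))
C=cam('wrist',s);im=manip.snapshot('wrist');cv2.imwrite('pics/w3.png',im[:,:,::-1])
print(proj(C,[.4476,-.0588,.0424]),[(r['position'],r['p']) for r in manip.mark_of('wrist','take_key_top')])
```

```text
[ 0.4471 -0.0578  0.0741] [ 1.22 -0.12  0.47]
[-0.6 -1.1 31.7]
[316.71151462 279.28625246] []
```

View pics/w3.png

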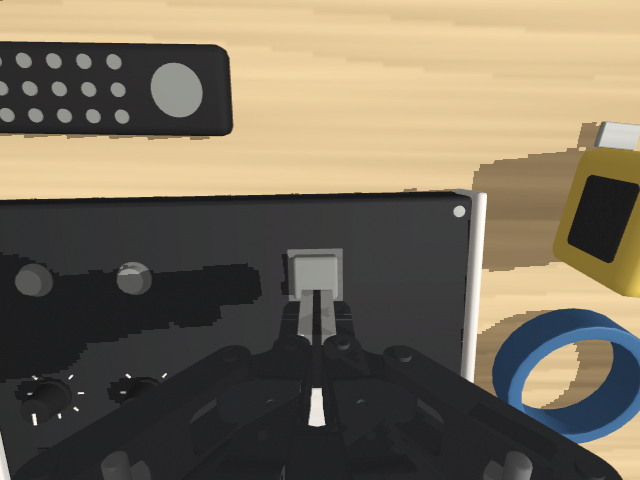

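The fingertip stands centred behind the square key at (316,272), clear of the knob, so I press now.

Emit:
step_arm(
  targets="0 -1 15 0; 0 -1 25 0; 0 -1 29 0; 0 -1 31 0; 0 -1 33 0; 0 -1 34 0; 0 -1 34 0",
)

```text
t: 9.1
tcp_pos: [0.4481, -0.0589, 0.0416]
tool_rot: [-0.008, 1.0, -0.0, 0.0]
force: [0.6, 0.7, 2.5]
finger_gap: -0.0
gripper_force: 1.1
```

Emit:
step_arm(
  targets="0 0 1 0; 0 0 1 0",
)

```text
t: 9.3
tcp_pos: [0.4482, -0.059, 0.0405]
tool_rot: [-0.008, 1.0, -0.0, 0.001]
force: [1.3, 1.0, 3.2]
finger_gap: -0.001
gripper_force: 1.5
```

Emit:
step_arm(
  targets="0 0 1 0; 0 0 1 0",
)

```text
t: 9.5
tcp_pos: [0.4483, -0.059, 0.0394]
tool_rot: [-0.008, 1.0, -0.0, 0.001]
force: [1.0, 0.8, 3.8]
finger_gap: -0.001
gripper_force: 1.8
```

Emit:
step_arm(
  targets="0 0 1 0; 0 0 1 0",
)

```text
t: 9.7
tcp_pos: [0.4484, -0.059, 0.039]
tool_rot: [-0.008, 1.0, -0.0, 0.001]
force: [1.1, 1.8, 11.1]
finger_gap: -0.001
gripper_force: 5.3
```

Emit:
step_arm(
  targets="0 0 0.5 0; 0 0 0.5 0; 0 0 0.5 0",
)

```text
t: 10.0
tcp_pos: [0.4484, -0.059, 0.0389]
tool_rot: [-0.008, 1.0, -0.0, 0.001]
force: [0.1, 2.6, 14.5]
finger_gap: 0.005
gripper_force: 7.2
```

The key is at its stop: the force rose to 14 N with no further travel. I'll lift straight off, move away and check.

Emit:
step_arm(
  targets="0 0 -3 0; 0 0 -8 0; 0 0 -30 0; 0 0 -70 0; 0 0 -110 0; 40 0 -140 0; 60 40 -140 0; 60 90 -140 0; 60 130 -140 0; 60 130 -140 0; 60 130 -140 0",
)

```text
t: 11.1
tcp_pos: [0.385, 0.0707, 0.1776]
tool_rot: [-0.01, 1.0, -0.0, -0.001]
force: [0.3, -0.1, -0.8]
finger_gap: -0.003
gripper_force: 0.0
```

Run:
```python
from h import *
s=manip.sense();print(s['tcp_pos'].round(4),s['force'].round(2))
a=manip.snapshot('top');b=manip.snapshot('side')
A=cv2.resize(a[205:340,295:475,::-1],(400,300),interpolation=cv2.INTER_CUBIC);B=cv2.resize(b[225:345,235:395,::-1],(400,300),interpolation=cv2.INTER_CUBIC)
cv2.imwrite('pics/f.png',np.hstack([A,B]))
print([r['position'] for r in manip.mark_of('top','selector_pointer')[:1]],[r['position'] for r in manip.mark_of('side','selector_pointer')[:1]])
```

```text
[0.385  0.0707 0.1776] [ 0.35 -0.09 -0.8 ]
[[525.0, 302.2]] [[333.2, 270.9]]
```

View pics/f.png

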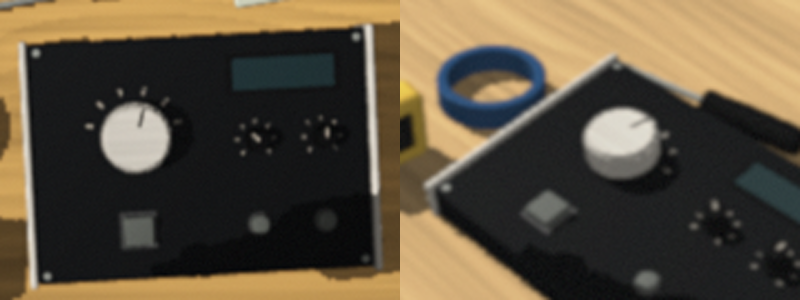

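The pointer, at crop (142,117), lines up with the 4th mark at (144,90). The key is up at (138,230), and the other knobs and keys are unchanged.

```bash
python3 -c "
from station import manip
print(manip.sign_off())"
```

```text
the job is handed in; nothing more can be done
None
```

I stroked the selector one mark clockwise (3rd to 4th), pressed the square key to its stop and let it come up, saw nothing else disturbed in the pictures, and handed the job in about 11 s into the 42 s limit.

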